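# Scan the delivered grease tins and put them away

### The job

Book in the grease tins that have come, in the order red, blue, green, yellow, leaving out colours that are not there: stand each tin upright in the middle of the round mat with its white label squarely facing the scanner window, let go of it for a second so that it is read, and then put it away standing upright in the cabinet's drawer before starting the next. Finish with all of them upright in the drawer and the drawer fully shut, and leave the spanner and the red box where they are.

Things in the scene. Friction and masses are not known exactly. Their poses are not given: they have to be found in the camera images.
- tin_red: Red grease tin, a closed upright cylinder 60 mm across and 58 mm tall, 0.15 to 0.3 kg; may be absent. Origin: centre of its underside; z up its axis; +x points out through the middle of its white barred label. A white stripe on the lid runs from the centre towards the label's side.
- tin_blue: Blue grease tin, a closed upright cylinder 60 mm across and 58 mm tall, 0.15 to 0.3 kg; may be absent. Origin: centre of its underside; z up its axis; +x points out through the middle of its white barred label. A white stripe on the lid runs from the centre towards the label's side.
- tin_green: Green grease tin, a closed upright cylinder 60 mm across and 58 mm tall, 0.15 to 0.3 kg; may be absent. Origin: centre of its underside; z up its axis; +x points out through the middle of its white barred label. A white stripe on the lid runs from the centre towards the label's side.
- tin_yellow: Yellow grease tin, a closed upright cylinder 60 mm across and 58 mm tall, 0.15 to 0.3 kg; may be absent. Origin: centre of its underside; z up its axis; +x points out through the middle of its white barred label. A white stripe on the lid runs from the centre towards the label's side.
- scanner: Fixed scan station. Origin: on the table under the centre of a round mat; +x points from the mat to the grey scanner block (60 x 80 mm, 98 mm tall, near face 100 mm from the mat's centre), z up.
- mat (a point): Centre of the top of the round mat, dark with a grey rim, 96 mm across, thin and flush with the table.
- window (a point): Centre of the black scanner window with a red line, in the face of the scanner block that looks at the mat, 30 mm above the table.
- drawer (a joint): Opening in m of the one drawer of a fixed low blue cabinet (260 deep x 290 wide x 108 mm high, front towards the robot): 0 shut, 0.18 fully out; it slides along -x of point drawer_floor, takes a few N and stays where left. Its grey front panel is 14 mm thick and reaches 100 mm above the table.
- drawer_floor (a point): Centre of the top of the drawer's plywood floor, 14 mm above the table, moving with the drawer; -x is the way the drawer opens, y along the cabinet's width, z up. Inside the drawer measures 165 mm (x) by 254 mm (y); side and back walls stand 36 mm above the floor, the front panel 86 mm. With the drawer fully out the whole floor is clear of the cabinet.
- drawer_handle (a point): Middle of the drawer's steel bar handle: 12 mm thick, 120 mm long along y of point drawer_floor, 80 mm above the table, its axis 45 mm in front of the front panel.
- spanner: Bystander: cone spanner, blue handle and steel jaw, 130 mm long, 18 mm wide, 10 mm thick, lying flat; origin under its middle.
- spares_box: Bystander: closed red carton with a pale band, 100 x 130 x 60 mm; origin under its centre.
Not all that is in view belongs to the job. Of the things that look like the tin_green, the middle-sized one is meant.

How it is judged:
On the way, in this order (a step that is already met when the one before it is completed fails the run):
1. the red tin stands upright and let go wholly on the mat (centre within 18 mm of the mat's), its label facing the scanner window within about 15 degrees, for 0.5 s (horizontal distance between tin_red and mat below 0.018 m and z of tin_red in the frame of mat between -0.006 and 0.006 m and angle between tin_red's own z axis and vertical below 0.1 rad and x of window in the frame of tin_red above 0.05 m and y of window in the frame of tin_red between -0.027 and 0.027 m and contact force between the fingers and tin_red below 0.1 N and linear speed of tin_red below 0.02 m/s), for 0.5 s.
2. the red tin stands upright in the drawer, let go and still (x of tin_red in the frame of drawer_floor between -0.08 and 0.08 m and y of tin_red in the frame of drawer_floor between -0.12 and 0.12 m and z of tin_red in the frame of drawer_floor between -0.012 and 0.012 m and angle between tin_red's own z axis and vertical below 0.15 rad and contact force between the fingers and tin_red below 0.1 N and linear speed of tin_red below 0.03 m/s), for 0.2 s.
3. the blue tin stands upright and let go wholly on the mat (centre within 18 mm of the mat's), its label facing the scanner window within about 15 degrees, for 0.5 s (horizontal distance between tin_blue and mat below 0.018 m and z of tin_blue in the frame of mat between -0.006 and 0.006 m and angle between tin_blue's own z axis and vertical below 0.1 rad and x of window in the frame of tin_blue above 0.05 m and y of window in the frame of tin_blue between -0.027 and 0.027 m and contact force between the fingers and tin_blue below 0.1 N and linear speed of tin_blue below 0.02 m/s), for 0.5 s.
4. the blue tin stands upright in the drawer, let go and still (x of tin_blue in the frame of drawer_floor between -0.08 and 0.08 m and y of tin_blue in the frame of drawer_floor between -0.12 and 0.12 m and z of tin_blue in the frame of drawer_floor between -0.012 and 0.012 m and angle between tin_blue's own z axis and vertical below 0.15 rad and contact force between the fingers and tin_blue below 0.1 N and linear speed of tin_blue below 0.03 m/s), for 0.2 s.
5. the green tin stands upright and let go wholly on the mat (centre within 18 mm of the mat's), its label facing the scanner window within about 15 degrees, for 0.5 s (horizontal distance between tin_green and mat below 0.018 m and z of tin_green in the frame of mat between -0.006 and 0.006 m and angle between tin_green's own z axis and vertical below 0.1 rad and x of window in the frame of tin_green above 0.05 m and y of window in the frame of tin_green between -0.027 and 0.027 m and contact force between the fingers and tin_green below 0.1 N and linear speed of tin_green below 0.02 m/s), for 0.5 s.
6. the green tin stands upright in the drawer, let go and still (x of tin_green in the frame of drawer_floor between -0.08 and 0.08 m and y of tin_green in the frame of drawer_floor between -0.12 and 0.12 m and z of tin_green in the frame of drawer_floor between -0.012 and 0.012 m and angle between tin_green's own z axis and vertical below 0.15 rad and contact force between the fingers and tin_green below 0.1 N and linear speed of tin_green below 0.03 m/s), for 0.2 s.
7. the yellow tin stands upright and let go wholly on the mat (centre within 18 mm of the mat's), its label facing the scanner window within about 15 degrees, for 0.5 s (horizontal distance between tin_yellow and mat below 0.018 m and z of tin_yellow in the frame of mat between -0.006 and 0.006 m and angle between tin_yellow's own z axis and vertical below 0.1 rad and x of window in the frame of tin_yellow above 0.05 m and y of window in the frame of tin_yellow between -0.027 and 0.027 m and contact force between the fingers and tin_yellow below 0.1 N and linear speed of tin_yellow below 0.02 m/s), for 0.5 s.
8. the yellow tin stands upright in the drawer, let go and still (x of tin_yellow in the frame of drawer_floor between -0.08 and 0.08 m and y of tin_yellow in the frame of drawer_floor between -0.12 and 0.12 m and z of tin_yellow in the frame of drawer_floor between -0.012 and 0.012 m and angle between tin_yellow's own z axis and vertical below 0.15 rad and contact force between the fingers and tin_yellow below 0.1 N and linear speed of tin_yellow below 0.03 m/s), for 0.2 s.
At the end, for the whole second after the job is handed in: every tin that is present stands upright (within 0.15 rad), still and let go on the drawer's floor, and the drawer is shut to within 10 mm (all of step 2 and all of step 4 and all of step 6 and all of step 8 and value of joint drawer below 0.01 m); the robot touches nothing.
It fails at once if the spanner was moved more than 40 mm (distance of spanner from where it was at the start of the episode above 0.04 m).
It fails at once if the spares_box was moved more than 40 mm (distance of spares_box from where it was at the start of the episode above 0.04 m).
Of tin_red, tin_blue, tin_green, tin_yellow only 2 to 3 are there at a start; the rules pass over those that are not, and their reading is None.
At some moment in a run one of tin_red, tin_blue, tin_green, tin_yellow may be knocked a few centimetres aside while the robot is not near it.
It also fails if it takes over 210 s, if anything falls off the work surface, if the arm or the gripper's body presses on something with over 40 N, if the wrist force passes 120 N, or if a joint passes its speed limit or range.

### The arm

A 7-joint arm with a two-finger parallel gripper is mounted at the origin on the work surface. World frame = base frame: x ahead of the robot, y to its left, z up, the work surface at z = 0. Lengths are in m, angles in rad, forces in N, time in s.
With the tool pointing down it reaches from about 0.425 to 1.025 m from the base axis. Payload 9.4 kg.
Tool frame: the origin (TCP) lies between the finger pads; the fingertips stand 17 mm ahead of it and the grasp point (between the pads) lies 2 mm behind it; z points along the fingers, y is the line along which they close (so a half turn about z gives the same grasp; the last joint's range is limited). The gripper opens to 93 mm and grips with 3 to 60 N. Pads are 15 mm wide; open, the fingers measure 128 mm over their backs; the gripper's body (75 mm by 188 mm) begins 65 mm behind the grasp point.
Start: joints at [-1.249, 0.599, -0.003, 1.599, 0.002, 0.943, -0.08], TCP at [0.282, 0.668, 0.236] pointing down, gripper open.
Joint ranges: [-2.57, 2.57], [-0.35, 1.97], [-1.29, 1.29], [0.11, 2.56], [-1.05, 4.19], [0.11, 1.86], [-2.63, 2.63]. Speed limits (rad/s): [2.22, 2.22, 3.01, 3.01, 3.14, 3.14, 3.14].

### API

Orientations are given as a 3x3 rotation matrix whose columns are the frame's x, y, z axes.
In Python, from rig import status, imaging, workorder gives the robot as it stands.
- The arm moves only by the tool apply_moves, never from a script. Its argument "moves" is a list of rows, each a list of 3 entries, a list of its own where there are three numbers: the shift along the tool's x, y, z in m, then the turn about the tool's z in rad, then the opening, from 0 (shut) to 1 (fully open). A call has 1 to 12 rows; each row shifts and turns the commanded pose from where the row before left it, along the tool's axes as they then stand; what a row does not reach is not made up. A row lasts 1/8 s, in which the tool goes at most 62.5 mm and 10.7 degrees, less where a joint would pass 70% of its speed; a pose out of reach is approached as far as the arm can. A call is refused whole if a number of a shift passes 0.0625 or a number of a turn 0.188, either way. A call with a gripper value outside its range is refused whole. The fingers move at their own pace and stop on an object; "squeeze" is the grip in N (left out, the last holds). Time passes only in rows, so rows that do not move let the fingers close. It gives the time, the measured TCP pose, the force, the opening and the grip force at its end, in the units of the state.
- status.sense(): the state, without advancing time (a new reading comes with each control period).
- imaging.snapshot(name): name is "scene" or "top"; returns a dict with "image" (420x560x3 uint8, red, green, blue), "vfov" (degrees; the focal length in pixels is half the picture's height over the tangent of half this angle, whatever the lens; pixels are square), "cx", "cy" (the principal point, pixels), "k1" (the pictures are not rectified: a ray, as slopes to the right and down, at radius r is drawn at 1 + k1 r^2 times it, then the intrinsics apply), "pose" (4x4, takes a point from camera to world coordinates). Camera axes: x right, y down, z forward; pixel columns grow to the right and rows downward; lengths in m; the calibration is good to about 2 mm. A picture is of the moment at which its call begins. There is no depth.
- workorder.close_job(): hands the job in; it is judged then, once.
Trained networks look in the newest picture that a camera, given by its name, has taken for a name from the list of things; names that differ only in an ending like _2 or _b are one class to them, and where a whole thing is asked for, a point or a joint stands for the part that bears it (a point fixed in the world has none). Each returns a list of dicts, best first, with "confidence" (0 to 1); they miss things now and then, are a little off and sometimes report something else, mostly with a low value. They report only what shows in the picture. A call takes as long as a camera call. They do not tell look-alikes from the thing itself.
- imaging.find_in(camera, thing): "centre" ([x, y, z] in m, in the coordinates of the camera as it stood for that picture, good to about 4 mm: the middle of the surface that is visible of it).
- imaging.tip_of(camera, thing): "centre" ([x, y, z] in m, in the coordinates of the camera as it stood for that picture, good to about 4 mm: a listed point, or the origin of a listed thing).
The state is a dict: "time_s": time; "joint_pos": joint angles; "joint_velocities": joint speeds; "effort": joint torques, N m; "eef_pos": TCP position; "tcp_rot": TCP orientation; "contact_force": force on the tool from outside, world axes, zero at the start; "moment": the same for the moment, N m; "gripper_width": opening from 0.0 (shut) to 1.0 (fully open); "grip_force": force on a finger pad.
Only numpy, scipy, OpenCV 4.12 (cv2) and the standard library are available. Lean on these libraries where they do the work, as an engineer would, in place of code of your own. Each camera call takes 0.05 s, during which the arm holds its last target. There are 200 camera calls.

## Working session

There is one attempt and no reset: what is moved stays moved. The work goes in short steps, Python scripts to look and compute and a tool call to move; the robot and the scene stay as the last step left them, time stands still between calls to the robot, and variables do not carry over. Pictures are saved under pics/ and viewed, at most 14 in all, crops included, and the job is handed in when it is done.

Besides the shell and the picture viewer there is one more tool, called after ">>>" in YAML: its name, and indented under it one key for each argument. apply_moves: Moves the arm, as the interface text tells. Its arguments: {"type":"object","properties":{"moves":{"type":"array","items":{"type":"array"}},"squeeze":{"type":"number"}},"required":["moves"]}

```bash
mkdir -p pics; cat > h.py <<'E'
import numpy as np, cv2
from rig import status, imaging, workorder
def snap(c,fn=None):
    s=imaging.snapshot(c)
    if fn: cv2.imwrite('pics/'+fn,np.ascontiguousarray(s['image'][:,:,::-1]))
    return s
def w(s,p): return (np.array(s['pose'])@np.r_[p,1])[:3]
def K(s):
    f=s['image'].shape[0]/2/np.tan(np.radians(s['vfov'])/2)
    return f
def pix(s,P):
    T=np.linalg.inv(s['pose']);p=T@np.r_[P,1];a=p[:2]/p[2];r2=a@a
    return a*(1+s['k1']*r2)*K(s)+[s['cx'],s['cy']]
def ray(s,u,v):
    d=(np.array([u,v])-[s['cx'],s['cy']])/K(s);a=d.copy()
    for _ in range(20): a=d/(1+s['k1']*(a@a))
    T=np.array(s['pose']);return T[:3,3],T[:3,:3]@np.r_[a,1]
def onz(s,u,v,z):
    o,d=ray(s,u,v);return o+d*(z-o[2])/d[2]
E
python3 - <<'E'
from h import *
for c in ['scene','top']:
    s=snap(c,c+'0.png'); print(c,np.round(s['pose'],3).tolist(),s['vfov'],s['k1'])
    for t in ['tin_red','tin_blue','tin_green','tin_yellow','scanner','mat','window','drawer_floor','drawer_handle','spanner','spares_box']:
        for n in ('find_in','tip_of'):
            for d in getattr(imaging,n)(c,t)[:4]:
                P=w(s,d['centre']);print(c,t,n,round(d['confidence'],2),P.round(3),pix(s,P).round())
print(status.sense())
E
```

```text
scene [[-0.086, 0.698, -0.711, 1.231], [0.996, 0.057, -0.065, 0.112], [-0.005, -0.714, -0.701, 0.731], [0.0, 0.0, 0.0, 1.0]] 57.92849026858603 -0.04015710577939911
scene tin_red find_in 0.58 [0.462 0.364 0.049] [399. 197.]
scene tin_red tip_of 0.68 [0.444 0.366 0.003] [396. 205.]
scene tin_red tip_of 0.47 [0.725 0.305 0.003] [384. 289.]
scene tin_green find_in 0.7 [0.583 0.321 0.039] [388. 232.]
scene tin_green find_in 0.65 [0.59  0.226 0.057] [350. 227.]
scene tin_green find_in 0.56 [ 0.586 -0.266  0.078] [151. 208.]
scene tin_green find_in 0.44 [0.705 0.092 0.06 ] [292. 260.]
scene tin_green tip_of 0.91 [ 0.569  0.326 -0.003] [386. 239.]
scene tin_green tip_of 0.88 [0.456 0.216 0.001] [341. 205.]
scene tin_green tip_of 0.84 [0.572 0.227 0.001] [347. 237.]
scene tin_yellow find_in 0.72 [0.71  0.092 0.062] [292. 261.]
scene scanner find_in 0.71 [0.71  0.094 0.063] [293. 261.]
scene scanner find_in 0.24 [0.591 0.227 0.054] [350. 228.]
scene scanner tip_of 0.69 [0.665 0.091 0.029] [292. 255.]
scene scanner tip_of 0.65 [0.572 0.07  0.001] [286. 233.]
scene mat find_in 0.73 [0.704 0.098 
[... 2656 characters left out ...]
1942]), 'joint_velocities': array([0.00129114, 0.0006279 , 0.00054929, 0.00049498, 0.00090894,
       0.00145611, 0.00017216]), 'effort': array([-7.43561031e-05, -7.64817739e+01,  1.49643648e+00, -2.52703339e+01,
       -5.23738191e-02,  1.04378129e-02,  5.21283744e-05]), 'eef_pos': array([0.28148476, 0.66812182, 0.23561732]), 'tcp_rot': array([[-9.21541282e-01,  3.88280395e-01, -1.45754938e-05],
       [ 3.88280395e-01,  9.21541282e-01, -9.44127051e-06],
       [ 9.76605898e-06, -1.43598990e-05, -1.00000000e+00]]), 'contact_force': array([-0.11413613, -0.65435717,  0.5945691 ]), 'moment': array([-0.00033639, -0.01201002,  0.01154311]), 'grip_force': 0.0, 'gripper_width': 0.9952040949806221}
```

View pics/scene0.png

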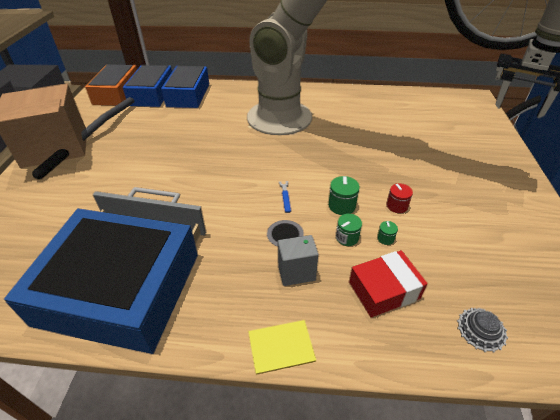

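View pics/top0.png

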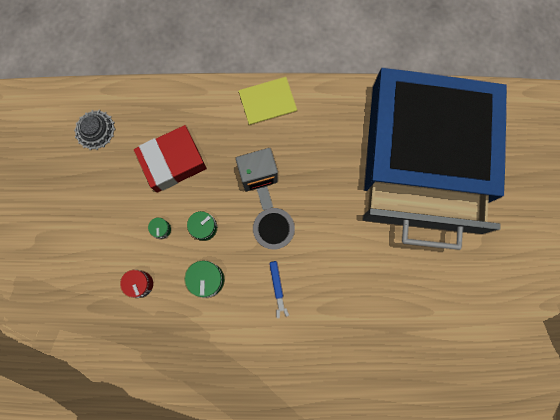

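Pictures: the red tin is at top-view pixel (136,283). There are three green tins: large (204,279), middle (202,226) and small (159,228). The mat is at (274,228), with the scanner up and to its left. The drawer is partly open with its handle at (431,244), the spanner is at (278,290) and the red box at (170,158). I see no blue or yellow tin, only a yellow sheet.

```bash
cat > fit.py <<'E'
from h import *
from scipy.optimize import minimize
HUE={'red':((0,8),(172,180)),'green':((50,85),),'blue':((100,130),),'yellow':((22,32),)}
def circ(s,x,y,z,r): return [pix(s,[x+r*np.cos(a),y+r*np.sin(a),z]) for a in np.linspace(0,6.283,40)]
def blob(s,col,u,v):
    hsv=cv2.cvtColor(s['image'],cv2.COLOR_RGB2HSV);m=np.zeros(hsv.shape[:2],np.uint8)
    for a,b in HUE[col]: m|=cv2.inRange(hsv,(a,120,35),(b,255,255))
    n,l,st,c=cv2.connectedComponentsWithStats(m)
    k=min((i for i in range(1,n) if st[i,4]>25),key=lambda i:np.hypot(*(c[i]-[u,v])))
    p=np.argwhere(l==k)[:,::-1].astype(np.int32);h=cv2.convexHull(p)
    return h.reshape(-1,2).astype(np.float32)
def fit(col,P0,views,z0=0,full=True):
    B=[(s,blob(s,col,*pix(s,[P0[0],P0[1],z0+.04]))) for s in views]
    def cost(q):
        x,y=q[:2];h,r=(q[2],q[3]) if full else (.058,.03);c=0
        for s,b in B:
            hull=cv2.convexHull(np.array(circ(s,x,y,z0,r)+circ(s,x,y,z0+h,r),np.float32)).reshape(-1,2)
            i,_=cv2.intersectConvexConvex(hull,b);a=cv2.contourArea(hull)+cv2.contourArea(b)-i
            c+=1-i/a
        return c
    q0=[P0[0],P0[1]]+([.058,.03] if full else [])
    st=np.vstack([q0]+[np.array(q0)+np.eye(len(q0))[i]*(.006) for i in range(len(q0))])
    o=minimize(cost,q0,method='Nelder-Mead',options=dict(initial_simplex=st,xatol=1e-4,fatol=1e-4,maxiter=600))
    return o.x,o.fun
def yaw(s,x,y,z,r=.03):
    # stripe: least saturated bright pixels on the lid, sampled rectified
    g=np.linspace(-.8*r,.8*r,41);X,Y=np.meshgrid(g,g)
    uv=np.array([pix(s,[x+a,y+b,z]) for a,b in zip(X.ravel(),Y.ravel())],np.float32)
    hsv=cv2.remap(s['image'],uv[:,0].reshape(41,41),uv[:,1].reshape(41,41),cv2.INTER_LINEAR).min(2).astype(float)
    R=np.hypot(X,Y);W=np.clip(hsv-np.percentile(hsv[R<.8*r],70)-25,0,None)*(R<.8*r)
    cx,cy=(W*X).sum()/W.sum(),(W*Y).sum()/W.sum()
    C=np.cov(np.c_[X.ravel(),Y.ravel()].T,aweights=W.ravel()+1e-9);ev=np.linalg.eigh(C)[1][:,1]
    if ev@[cx,cy]<0: ev=-ev
    return np.degrees(np.arctan2(cy,cx)),np.degrees(np.arctan2(ev[1],ev[0])),np.hypot(cx,cy)
E
python3 - <<'E'
from fit import *
S,T=snap('scene'),snap('top')
for col,P in (('red',(.447,.362)),('green',(.575,.222)),('green',(.457,.213)),('green',(.566,.32))):
    q,f=fit(col,P,[S,T]);print(col,q.round(4),round(f,3),[np.round(yaw(s,q[0],q[1],q[2],q[3]),3) for s in (S,T)])
    if q[2]>.05 and q[3]<.036: print(fit(col,P,[S,T],full=False))
# mat: dark disc
for s,n in((S,'s'),(T,'t')):
    g=cv2.cvtColor(s['image'],cv2.COLOR_RGB2GRAY);u,v=pix(s,[.572,.066,0]);m=(g<45).astype(np.uint8)
    k,l,st,c=cv2.connectedComponentsWithStats(m);i=min((j for j in range(1,k) if st[j,4]>80),key=lambda j:np.hypot(*(c[j]-[u,v])))
    print('mat',n,onz(s,*c[i],0).round(4),st[i])
for n,p in (('panelL',(365,220)),('panelR',(497,228))):print(n,onz(T,*p,.1).round(4))
im=T['image'][150:270,210:520];cv2.imwrite('pics/crop1.png',cv2.resize(im[:,:,::-1],None,fx=2.5,fy=2.5,interpolation=cv2.INTER_CUBIC))
E
```

```text
red [0.4439 0.369  0.0589 0.0282] 0.115 [array([-1.59777e+02, -1.59937e+02,  1.30000e-02]), array([-1.52801e+02, -1.56790e+02,  1.30000e-02])]
(array([0.4434609 , 0.36946156]), np.float64(0.19610687060560905))
green [0.5793 0.2335 0.     0.0297] 0.655 [array([-1.19837e+02, -1.79764e+02,  1.40000e-02]), array([-4.4477e+01, -4.8720e+01,  1.3000e-02])]
green [0.455  0.2172 0.075  0.0345] 0.581 [array([-1.77214e+02,  1.79774e+02,  1.60000e-02]), array([-1.73558e+02,  1.78813e+02,  1.60000e-02])]
(array([0.44778098, 0.22037953]), np.float64(0.8873454446500872))
green [0.5694 0.3249 0.0417 0.0191] 0.233 [array([-1.75481e+02, -1.76141e+02,  1.00000e-02]), array([-1.65144e+02, -1.77064e+02,  9.00000e-03])]
mat s [0.5665 0.0646 0.    ] [272 224  27  17 325]
mat t [0.5714 0.0656 0.    ] [259 213  30  31 734]
panelL [ 0.5758 -0.1274  0.1   ]
panelR [ 0.5583 -0.4137  0.1   ]
```

View pics/crop1.png

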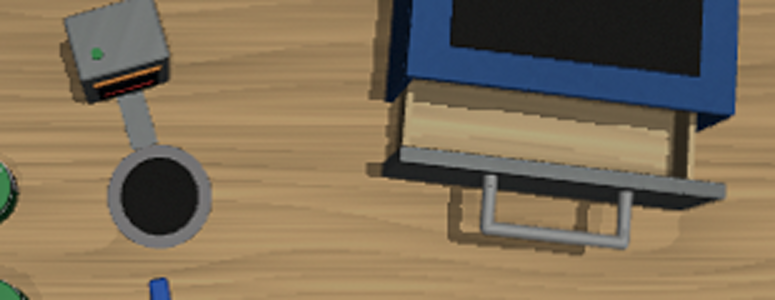

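The crop shows the handle bar from about (406,241) to (461,247), and the panel top from (370,211) to (500,225). The visible part of the drawer is empty. The green mask broke up, so I'll mend that.

```bash
sed -i "s/(a,120,35),(b,255,255))/(a,100,25),(b,255,255))/; s/^    n,l,st,c=cv2.conn/    m=cv2.morphologyEx(m,cv2.MORPH_CLOSE,np.ones((7,7)))\n&/" fit.py
python3 - <<'E'
from fit import *
S,T=snap('scene'),snap('top')
for col,P in (('red',(.447,.365)),('green',(.575,.225)),('green',(.457,.213)),('green',(.566,.32))):
    q,f=fit(col,P,[S,T]);print(col,q.round(4),round(f,3),[np.round(yaw(s,q[0],q[1],q[2],q[3]),3) for s in (S,T)])
    if q[2]>.05 and q[3]<.036: print([(np.round(a,4),b) for a,b in (fit(col,P,v,full=False) for v in ([S,T],[S],[T]))])
a,b=onz(T,406,241.2,.082),onz(T,460.8,247.2,.082);print('handle',a.round(4),b.round(4),(a+b)/2,np.degrees(np.arctan2(*(a-b)[1::-1]*[1,1])))
a,b=onz(T,370,210.8,.1),onz(T,499.6,225.2,.1);print('panel',a.round(4),b.round(4),np.degrees(np.arctan2((a-b)[1],(a-b)[0])))
a,b=onz(T,366+8,184,.108),onz(T,504,196.5,.108);print('cab front',a,b)
E
```

```text
red [0.4439 0.3692 0.0585 0.0283] 0.109 [array([-1.60630e+02, -1.60229e+02,  1.30000e-02]), array([-1.52775e+02, -1.56786e+02,  1.30000e-02])]
[(array([0.4435, 0.3695]), np.float64(0.19176747448185139)), (array([0.441 , 0.3704]), np.float64(0.07327472172415694)), (array([0.4438, 0.3673]), np.float64(0.11452340249697257))]
green [0.5599 0.2108 0.1635 0.0247] 0.618 [array([-1.44043e+02,  1.69820e+02,  1.40000e-02]), array([-6.3749e+01, -4.7117e+01,  1.2000e-02])]
[(array([0.5711, 0.225 ]), np.float64(0.7499924670190903)), (array([0.5432, 0.2267]), np.float64(0.6154549643718892)), (array([0.5716, 0.224 ]), np.float64(0.11514416620858281))]
green [0.4549 0.2158 0.0727 0.037 ] 0.488 [array([1.77006e+02, 1.79858e+02, 1.90000e-02]), array([1.79827e+02, 1.79175e+02, 1.60000e-02])]
green [0.5689 0.3236 0.0432 0.0201] 0.155 [array([-1.79965e+02, -1.76357e+02,  9.00000e-03]), array([-1.71020e+02, -1.76527e+02,  9.00000e-03])]
handle [ 0.5327 -0.2177  0.082 ] [ 0.5193 -0.3376  0.082 ] [ 0.52596912 -0.27764541  0.082     ] 83.6061906958736
panel [ 0.5953 -0.1385  0.1   ] [ 0.5644 -0.42    0.1   ] 83.72873873927335
cab front [ 0.65122529 -0.14720409  0.108     ] [ 0.62550603 -0.43067529  0.108     ]
```

>>> apply_moves:
  moves:
    - [[0,0,0],0.183,0.4]
    - [[0,0,0],0.183,0.4]
    - [[0,0,0],0.183,0.4]
    - [[0,0,0],0.183,0.4]
    - [[0,0,0],0.183,0.4]
    - [[0,0,0],0.183,0.4]
    - [[0,0,0],0.183,0.4]

```text
time_s: 3.38
eef_pos: [0.2814, 0.6681, 0.2357]
tcp_rot: [[0.115, 0.993, -0.0], [0.993, -0.115, 0.0], [0.0, -0.0, -1.0]]
contact_force: [-0.8, 0.9, 0.0]
gripper_width: 0.402
grip_force: 0.0
```

>>> apply_moves:
  moves:
    - [[-0.043,0.032,0],0,0.4]
    - [[-0.043,0.032,0],0,0.4]
    - [[-0.043,0.032,0],0,0.4]
    - [[-0.043,0.032,0],0,0.4]
    - [[-0.043,0.032,0],0,0.4]
    - [[-0.043,0.032,0],0,0.4]
    - [[-0.043,0.032,0],0,0.4]
    - [[-0.043,0.032,0],0,0.4]

```text
time_s: 4.38
eef_pos: [0.4994, 0.2969, 0.2359]
tcp_rot: [[0.109, 0.994, 0.001], [0.994, -0.109, 0.0], [0.0, 0.0, -1.0]]
contact_force: [-0.1, 0.4, 1.0]
gripper_width: 0.4
grip_force: 0.0
```

>>> apply_moves:
  moves:
    - [[-0.047,0.007,0],0,0.4]
    - [[-0.047,0.007,0],0,0.4]
    - [[-0.047,0.007,0],0,0.4]
    - [[-0.047,0.007,0],0,0.4]
    - [[-0.047,0.007,0],0,0.4]
    - [[-0.047,0.007,0],0,0.4]
    - [[-0.047,0.007,0],0,0.4]
    - [[-0.047,0.007,0],0,0.4]
    - [[-0.047,0.007,0],0,0.4]
    - [[-0.047,0.007,0],0,0.4]
    - [[-0.047,0.007,0],0,0.4]
    - [[0,0,0],0,0.4]

```text
time_s: 5.88
eef_pos: [0.5184, -0.2281, 0.236]
tcp_rot: [[0.114, 0.993, 0.001], [0.993, -0.114, -0.002], [-0.002, 0.001, -1.0]]
contact_force: [-0.8, 0.4, -0.4]
gripper_width: 0.397
grip_force: 0.0
```

```bash
cat >> h.py <<'E'
def st():
    s=status.sense();R=np.array(s['tcp_rot']);print('t',round(s['time_s'],2),'tcp',np.round(s['eef_pos'],4),'yaw_y',round(np.degrees(np.arctan2(R[1,1],R[0,1])),1),'q1,q7',np.round(np.array(s['joint_pos'])[[0,6]],2),'F',np.round(s['contact_force'],1),'w',round(s['gripper_width'],3),'g',round(s['grip_force'],1),'tilt',np.round(R[:,2],3));return s
def to(P,yawy=None,n=1):
    """tool-frame shift to world P (from measured), turn first so that tool y points at yawy (mod 180)"""
    s=st();R=np.array(s['tcp_rot']);t=0
    if yawy is not None:
        cur=np.arctan2(R[1,1],R[0,1]);d=np.radians(yawy)-cur;d=(d+np.pi/2)%np.pi-np.pi/2;t=-d
        c,sn=np.cos(t),np.sin(t);R=R@np.array([[c,-sn,0],[sn,c,0],[0,0,1]])
    print('turn',round(t,3),'then shift',np.round(R.T@(np.array(P)-s['eef_pos']),4))
E
python3 -c "
from h import *
to([.526,-.2775,.236],-6.3)
s=snap('top');print([(d['confidence'],w(s,d['centre'])) for d in imaging.tip_of('top','drawer_handle')])"
```

```text
t 5.88 tcp [ 0.5184 -0.2281  0.236 ] yaw_y -6.6 q1,q7 [0.04 0.44] F [-0.8  0.4 -0.4] w 0.397 g 0.0 tilt [ 0.001 -0.002 -1.   ]
turn -0.005 then shift [-0.0483  0.013   0.0001]
[(0.62, array([ 0.52942006, -0.27659498,  0.07796718]))]
```

>>> apply_moves:
  moves:
    - [[-0.048,0.014,0],0,0.4]
    - [[0,0,0.05],0,0.4]
    - [[0,0,0.05],0,0.4]
    - [[0,0,0.03],0,0.4]
    - [[0,0,0.026],0,0.4]
    - [[0,0,0],0,0.4]
    - [[0,0,0],0,0.05]
    - [[0,0,0],0,0.05]
    - [[0,0,0],0,0.05]
    - [[0,0,0],0,0.05]
  squeeze: 25

```text
time_s: 7.22
eef_pos: [0.5282, -0.2733, 0.0806]
tcp_rot: [[0.109, 0.994, 0.002], [0.994, -0.109, -0.0], [-0.0, 0.002, -1.0]]
contact_force: [-0.8, 1.2, 7.2]
gripper_width: 0.121
grip_force: 25.0
```

```bash
python3 -c "
from h import *
st()"
```

```text
t 7.22 tcp [ 0.5282 -0.2733  0.0806] yaw_y -6.2 q1,q7 [0.21 0.62] F [-0.8  1.2  7.2] w 0.121 g 25.0 tilt [ 0.002 -0.    -1.   ]
```

>>> apply_moves:
  moves:
    - [[0,-0.01,0],0,0.05]
    - [[0,-0.016,0],0,0.05]
    - [[0,-0.016,0],0,0.05]
    - [[0,-0.016,0],0,0.05]
    - [[0,-0.016,0],0,0.05]
    - [[0,-0.016,0],0,0.05]
    - [[0,-0.016,0],0,0.05]
    - [[0,-0.01,0],0,0.05]
    - [[0,0,0],0,0.05]

```text
time_s: 8.35
eef_pos: [0.4114, -0.2598, 0.0805]
tcp_rot: [[0.109, 0.994, 0.0], [0.994, -0.109, 0.001], [0.001, -0.0, -1.0]]
contact_force: [-0.2, 3.3, 12.9]
gripper_width: 0.12
grip_force: 25.0
```

```bash
python3 -c "
from h import *
st()"
```

```text
t 8.35 tcp [ 0.4114 -0.2598  0.0805] yaw_y -6.3 q1,q7 [0.31 0.72] F [-0.2  3.3 12.9] w 0.12 g 25.0 tilt [ 0.     0.001 -1.   ]
```

>>> apply_moves:
  moves:
    - [[0,-0.005,0],0,0.05]
    - [[0,-0.005,0],0,0.05]
    - [[0,-0.004,0],0,0.05]
    - [[0,0,0],0,0.05]

```text
time_s: 8.85
eef_pos: [0.4071, -0.2595, 0.0807]
tcp_rot: [[0.104, 0.995, 0.013], [0.995, -0.104, -0.004], [-0.003, 0.013, -1.0]]
contact_force: [24.7, 6.7, -8.4]
gripper_width: 0.119
grip_force: 25.0
```

```bash
python3 -c "
from h import *
st()"
```

```text
t 8.85 tcp [ 0.4071 -0.2595  0.0807] yaw_y -5.9 q1,q7 [0.33 0.73] F [24.7  6.7 -8.4] w 0.119 g 25.0 tilt [ 0.013 -0.004 -1.   ]
```

>>> apply_moves:
  moves:
    - [[0,0.009,0],0,0.05]
    - [[0,0,0],0,0.4]
    - [[0,0,0],0,0.4]
    - [[0,0,0],0,0.4]
    - [[0,0,-0.03],0,0.4]
    - [[0,0,-0.05],0,0.4]
    - [[0,0,-0.05],0,0.6]

```text
time_s: 9.72
eef_pos: [0.4066, -0.26, 0.2107]
tcp_rot: [[0.109, 0.994, -0.001], [0.994, -0.109, 0.0], [0.0, -0.001, -1.0]]
contact_force: [1.1, 0.0, 0.5]
gripper_width: 0.462
grip_force: 0.0
```

>>> apply_moves:
  moves:
    - [[0.045,0.01,0],0,0.9]
    - [[0.045,0.01,0],0,0.9]
    - [[0.045,0.01,0],0,0.9]
    - [[0.045,0.01,0],0,0.9]
    - [[0.045,0.01,0],0,0.9]
    - [[0.045,0.01,0],0,0.9]
    - [[0.045,0.01,0],0,0.9]
    - [[0.045,0.0,0],0,0.9]
    - [[0.045,0.0,0],0,0.9]

```text
time_s: 10.85
eef_pos: [0.5207, 0.136, 0.2094]
tcp_rot: [[0.109, 0.994, -0.0], [0.994, -0.109, -0.0], [-0.0, -0.0, -1.0]]
contact_force: [0.2, 0.0, -0.0]
gripper_width: 0.902
grip_force: 0.0
```

>>> apply_moves:
  moves:
    - [[0,0,0],-0.179,0.9]
    - [[0,0,0],-0.179,0.9]
    - [[0,0,0],-0.179,0.9]
    - [[0,0,0],-0.179,0.9]
    - [[0,0,0],-0.179,0.9]
    - [[0,0,0],-0.179,0.9]
    - [[0,0,0],-0.179,0.9]
    - [[0,0,0],-0.179,0.9]
    - [[0,0,0],-0.179,0.9]
    - [[0,0,0],-0.179,0.9]
    - [[0,0,0],-0.179,0.9]
    - [[0,0,0],-0.179,0.9]

```text
time_s: 12.35
eef_pos: [0.5206, 0.1344, 0.2094]
tcp_rot: [[-0.89, -0.456, -0.001], [-0.456, 0.89, -0.0], [0.001, -0.0, -1.0]]
contact_force: [-0.0, -0.1, -0.0]
gripper_width: 0.896
grip_force: 0.0
```

```bash
python3 - <<'E'
from fit import *
S,T=snap('scene','s1.png'),snap('top','t1.png')
q,f=fit('red',(.444,.368),[S,T]);print(q.round(4),f,yaw(T,*q),yaw(S,*q))
to([.4437,.368,.19],117)
for t in ('tin_blue','tin_yellow'):
  for s,c in((S,'scene'),(T,'top')):
    print(t,c,[(d['confidence'],w(s,d['centre']).round(3)) for d in imaging.tip_of(c,t)])
E
```

```text
[0.4439 0.3691 0.0581 0.0284] 0.1074242851465047 (np.float64(-153.3772154062547), np.float64(-156.81424777076097), np.float64(0.012870111046852456)) (np.float64(-162.00056814010028), np.float64(-160.1092400234858), np.float64(0.013313141764205531))
t 12.45 tcp [0.5207 0.1343 0.2094] yaw_y 116.9 q1,q7 [-0.19  1.53] F [-0.1 -0.1 -0.7] w 0.901 g 0.0 tilt [-0.001 -0.    -1.   ]
turn -0.002 then shift [-0.0375  0.2432  0.0194]
tin_blue scene []
tin_blue top []
tin_yellow scene []
tin_yellow top [(0.56, array([0.569, 0.067, 0.001]))]
```

View pics/t1.png

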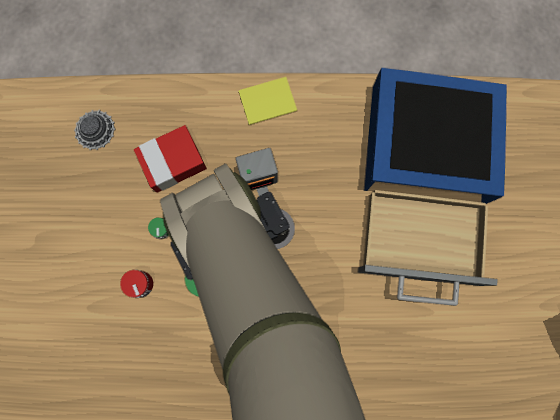

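The drawer is fully out and empty, and the red tin hasn't moved. Next I grasp the red tin.

>>> apply_moves:
  moves:
    - [[-0.0075,0.0486,0],0,0.95]
    - [[-0.0075,0.0486,0],0,0.95]
    - [[-0.0075,0.0486,0],0,0.95]
    - [[-0.0075,0.0486,0],0,0.95]
    - [[-0.0075,0.0486,0],0,0.95]
    - [[0,0,0],0,0.95]

```text
time_s: 13.4
eef_pos: [0.4425, 0.3731, 0.2096]
tcp_rot: [[-0.89, -0.455, -0.0], [-0.455, 0.89, 0.002], [-0.001, 0.002, -1.0]]
contact_force: [0.0, -1.5, -0.4]
gripper_width: 0.95
grip_force: 0.0
```

```bash
python3 - <<'E'
from h import *
to([.4437,.368,.04],117)
E
```

```text
t 13.4 tcp [0.4425 0.3731 0.2096] yaw_y 117.1 q1,q7 [-0.63  1.09] F [ 0.  -1.5 -0.4] w 0.95 g 0.0 tilt [-0.     0.002 -1.   ]
turn 0.001 then shift [ 0.0013 -0.0054  0.1696]
```

>>> apply_moves:
  moves:
    - [[0.001,-0.004,0],0,0.95]
    - [[0,0,0.05],0,0.95]
    - [[0,0,0.05],0,0.95]
    - [[0,0,0.04],0,0.95]
    - [[0,0,0.03],0,0.95]
    - [[0,0,0],0,0.95]
    - [[0,0,0],0,0.5]
    - [[0,0,0],0,0.5]
    - [[0,0,0],0,0.5]
    - [[0,0,0],0,0.5]
  squeeze: 20

```text
time_s: 14.65
eef_pos: [0.4461, 0.3656, 0.0408]
tcp_rot: [[-0.892, -0.452, 0.001], [-0.452, 0.892, 0.002], [-0.002, 0.001, -1.0]]
contact_force: [-0.7, 0.9, 7.7]
gripper_width: 0.64
grip_force: 20.0
```

```bash
python3 - <<'E'
from fit import *
st();T=snap('top');q,f=fit('red',(.444,.368),[T],full=False);print(q,f)
g=cv2.cvtColor(T['image'],cv2.COLOR_RGB2GRAY)
# scanner direction: outline of dark mat rim now clear
for z,n in((0,'mat'),):
    u,v=pix(T,[.571,.066,0]);m=(g<45).astype(np.uint8);k,l,s_,c=cv2.connectedComponentsWithStats(m);i=min((j for j in range(1,k) if s_[j,4]>80),key=lambda j:np.hypot(*(c[j]-[u,v])));print(onz(T,*c[i],0),s_[i])
im=T['image'][140:250,225:310];cv2.imwrite('pics/c2.png',cv2.resize(im[:,:,::-1],None,fx=6,fy=6,interpolation=cv2.INTER_CUBIC)[:600])
E
```

```text
t 14.65 tcp [0.4461 0.3656 0.0408] yaw_y 116.8 q1,q7 [-0.69  1.  ] F [-0.7  0.9  7.7] w 0.64 g 20.0 tilt [ 0.001  0.002 -1.   ]
[0.4267377  0.34326786] 0.8922881914355633
[0.571402   0.06574578 0.        ] [259 213  30  31 726]
```

View pics/c2.png

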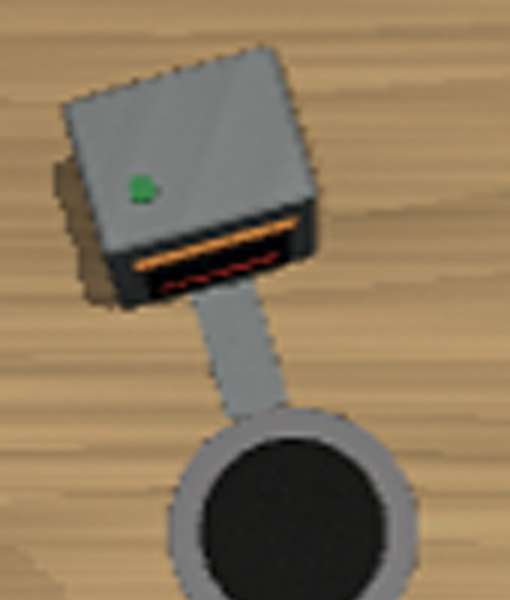

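The scanner's front edge slopes about 15.5°, so the label must face +15.5°. The grip width of 59.5 mm matches the tin. Now lift, carry it over and turn it.

>>> apply_moves:
  moves:
    - [[0,0,-0.03],0,0.5]
    - [[0,0,-0.04],0,0.5]
    - [[0,0,-0.04],0,0.5]
    - [[0.0034,-0.046,0],0,0.5]
    - [[0.0034,-0.046,0],0,0.5]
    - [[0.0034,-0.046,0],0,0.5]
    - [[0.0034,-0.046,0],0,0.5]
    - [[0.0034,-0.046,0],0,0.5]
    - [[0.0034,-0.046,0],0,0.5]
    - [[0.0034,-0.046,0],0,0.5]

```text
time_s: 15.95
eef_pos: [0.5698, 0.0649, 0.1497]
tcp_rot: [[-0.892, -0.451, -0.0], [-0.451, 0.892, -0.0], [0.0, -0.0, -1.0]]
contact_force: [0.5, -0.1, -3.6]
gripper_width: 0.638
grip_force: 20.0
```

>>> apply_moves:
  moves:
    - [[0,0,0],0.18,0.5]
    - [[0,0,0],0.18,0.5]
    - [[0,0,0],0.18,0.5]
    - [[0,0,0],0.18,0.5]
    - [[0,0,0],0.18,0.5]
    - [[0,0,0],0.18,0.5]
    - [[0,0,0],0.18,0.5]
    - [[0,0,0],0.18,0.5]
    - [[0,0,0],0.18,0.5]
    - [[0,0,0],0.18,0.5]
    - [[0,0,0],0.18,0.5]
    - [[0,0,0],0.18,0.5]

```text
time_s: 17.45
eef_pos: [0.5693, 0.0667, 0.1497]
tcp_rot: [[0.126, 0.992, -0.001], [0.992, -0.126, 0.0], [0.0, -0.001, -1.0]]
contact_force: [0.8, 0.0, -3.1]
gripper_width: 0.64
grip_force: 20.0
```

>>> apply_moves:
  moves:
    - [[0,0,0],0.18,0.5]
    - [[0,0,0],0.18,0.5]
    - [[0,0,0],0.18,0.5]
    - [[0,0,0],0.18,0.5]
    - [[0,0,0],0.18,0.5]
    - [[0,0,0],0.18,0.5]
    - [[0,0,0],0,0.5]

```text
time_s: 18.32
eef_pos: [0.5693, 0.0669, 0.1494]
tcp_rot: [[0.932, 0.363, -0.001], [0.363, -0.932, -0.0], [-0.001, 0.0, -1.0]]
contact_force: [-0.7, -0.6, -2.7]
gripper_width: 0.643
grip_force: 20.0
```

```bash
python3 - <<'E'
from h import *
to([.5714,.0657,.0415],-69.7)
E
```

```text
t 18.32 tcp [0.5693 0.0669 0.1494] yaw_y -68.7 q1,q7 [-0.67 -0.75] F [-0.7 -0.6 -2.7] w 0.643 g 20.0 tilt [-0.001 -0.    -1.   ]
turn 0.017 then shift [0.0016 0.0019 0.1079]
```

>>> apply_moves:
  moves:
    - [[0.0016,0.002,0.03],0.017,0.5]
    - [[0,0,0.03],0,0.5]
    - [[0,0,0.03],0,0.5]
    - [[0,0,0.012],0,0.5]
    - [[0,0,0.006],0,0.5]
    - [[0,0,0],0,0.5]
    - [[0,0,0],0,0.85]
    - [[0,0,0],0,0.85]
    - [[0,0,0],0,0.85]

```text
time_s: 19.45
eef_pos: [0.5722, 0.0654, 0.0421]
tcp_rot: [[0.938, 0.346, 0.001], [0.346, -0.938, 0.0], [0.001, 0.0, -1.0]]
contact_force: [0.5, -0.0, 0.3]
gripper_width: 0.844
grip_force: 0.0
```

>>> apply_moves:
  moves:
    - [[0,0,-0.05],0,0.85]
    - [[0,0,-0.06],0,0.85]
    - [[-0.06,0,0],0,0.85]
    - [[-0.06,0,0],0,0.85]
    - [[0,0,0],0,0.85]

```text
time_s: 20.08
eef_pos: [0.4548, 0.0228, 0.1521]
tcp_rot: [[0.939, 0.343, -0.003], [0.343, -0.939, 0.002], [-0.002, -0.003, -1.0]]
contact_force: [0.3, 0.2, -0.5]
gripper_width: 0.853
grip_force: 0.0
```

```bash
python3 - <<'E'
from fit import *
st();S,T=snap('scene'),snap('top','t3.png')
for v in([T],[S]):
  q,f=fit('red',(.571,.066),v,full=False);print(q,f,yaw(v[0],*q,.058))
print(pix(T,[.5714,.0657,.058]))
im=T['image'][140:250,225:310];cv2.imwrite('pics/c3.png',cv2.resize(im[:,:,::-1],None,fx=5,fy=5,interpolation=cv2.INTER_CUBIC))
E
```

```text
t 20.07 tcp [0.4548 0.0228 0.1521] yaw_y -70.0 q1,q7 [-0.65 -0.65] F [ 0.3  0.2 -0.5] w 0.853 g 0.0 tilt [-0.003  0.002 -1.   ]
[0.57174524 0.06669154] 0.19087393897070737 (np.float64(14.82965627289333), np.float64(17.33638594612801), np.float64(0.013508647517987747))
[0.57259693 0.06712511] 0.1229799291064424 (np.float64(17.941186283138535), np.float64(16.14938762196229), np.float64(0.012675541180276901))
[273.06897755 224.69428138]
```

View pics/c3.png

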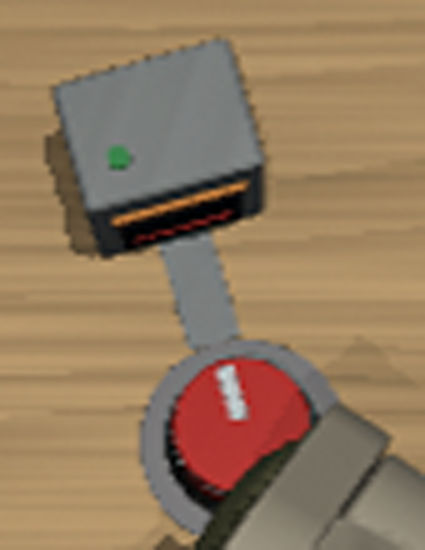

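>>> apply_moves:
  moves:
    - [[0.06,0,0],0,0.85]
    - [[0.06,0,0],0,0.85]
    - [[-0.001,-0.001,0],0,0.85]
    - [[0,0,0.05],0,0.85]
    - [[0,0,0.06],0,0.85]
    - [[0,0,0],0,0.85]
    - [[0,0,0],0,0.5]
    - [[0,0,0],0,0.5]
    - [[0,0,0],0,0.5]

```text
time_s: 21.3
eef_pos: [0.572, 0.0659, 0.0437]
tcp_rot: [[0.938, 0.346, 0.004], [0.346, -0.938, 0.0], [0.003, 0.001, -1.0]]
contact_force: [-1.1, -0.5, 8.7]
gripper_width: 0.65
grip_force: 20.0
```

>>> apply_moves:
  moves:
    - [[0,0,-0.03],0,0.5]
    - [[0,0,-0.05],0,0.5]
    - [[0,0,-0.05],0,0.5]
    - [[0,0,0],0.153,0.5]
    - [[0,0,0],0.153,0.5]
    - [[0,0,0],0.153,0.5]
    - [[0,0,0],0,0.5]

```text
time_s: 22.18
eef_pos: [0.5704, 0.0664, 0.1722]
tcp_rot: [[0.995, -0.104, 0.0], [-0.104, -0.995, 0.0], [0.0, -0.0, -1.0]]
contact_force: [0.8, 0.2, -2.9]
gripper_width: 0.641
grip_force: 20.0
```

```bash
python3 - <<'E'
from h import *
to([.543,-.330,.16],-96.3)
E
```

```text
t 22.18 tcp [0.5704 0.0664 0.1722] yaw_y -96.0 q1,q7 [-0.77 -1.11] F [ 0.8  0.2 -2.9] w 0.641 g 20.0 tilt [ 0.  0. -1.]
turn 0.005 then shift [0.0162 0.397  0.0121]
```

>>> apply_moves:
  moves:
    - [[0.0016,0.0397,0],0,0.5]
    - [[0.0016,0.0397,0],0,0.5]
    - [[0.0016,0.0397,0],0,0.5]
    - [[0.0016,0.0397,0],0,0.5]
    - [[0.0016,0.0397,0],0,0.5]
    - [[0.0016,0.0397,0],0,0.5]
    - [[0.0016,0.0397,0],0,0.5]
    - [[0.0016,0.0397,0],0,0.5]
    - [[0.0016,0.0397,0],0,0.5]
    - [[0.0016,0.0397,0],0,0.5]
    - [[0,0,0],0,0.5]

```text
time_s: 23.55
eef_pos: [0.5433, -0.3344, 0.1726]
tcp_rot: [[0.994, -0.107, 0.001], [-0.107, -0.994, -0.003], [0.001, 0.002, -1.0]]
contact_force: [0.4, 0.7, -2.8]
gripper_width: 0.64
grip_force: 20.0
```

```bash
python3 - <<'E'
from h import *
to([.543,-.330,.058],-96.3)
E
```

```text
t 23.55 tcp [ 0.5433 -0.3344  0.1726] yaw_y -96.1 q1,q7 [-0.03 -0.55] F [ 0.4  0.7 -2.8] w 0.64 g 20.0 tilt [ 0.001 -0.003 -1.   ]
turn 0.003 then shift [-0.0009 -0.0046  0.1146]
```

>>> apply_moves:
  moves:
    - [[-0.001,-0.003,0.04],0,0.5]
    - [[0,0,0.04],0,0.5]
    - [[0,0,0.02],0,0.5]
    - [[0,0,0.01],0,0.5]
    - [[0,0,0.004],0,0.5]
    - [[0,0,0],0,0.5]

```text
time_s: 24.3
eef_pos: [0.5442, -0.3278, 0.0584]
tcp_rot: [[0.994, -0.106, 0.001], [-0.106, -0.994, -0.001], [0.001, 0.0, -1.0]]
contact_force: [-0.1, -0.1, -2.8]
gripper_width: 0.642
grip_force: 20.0
```

```bash
python3 - <<'E'
from h import *
to([.543,-.330,.058],-96.3)
E
```

```text
t 24.3 tcp [ 0.5442 -0.3278  0.0584] yaw_y -96.1 q1,q7 [ 0.06 -0.43] F [-0.1 -0.1 -2.8] w 0.642 g 20.0 tilt [ 0.001 -0.001 -1.   ]
turn 0.004 then shift [-0.001   0.0023  0.0004]
```

>>> apply_moves:
  moves:
    - [[0,0,0.001],0,0.5]
    - [[0,0,0],0,0.82]
    - [[0,0,0],0,0.82]
    - [[0,0,0],0,0.82]
    - [[0,0,0],0,0.82]
    - [[0,0,-0.04],0,0.82]
    - [[0,0,-0.05],0,0.82]
    - [[0,0,-0.05],0,0.9]
    - [[0,-0.04,0],0,0.9]
    - [[0,-0.04,0],0,0.9]
    - [[0,-0.04,0],0,0.9]
    - [[0,-0.04,0],0,0.9]

```text
time_s: 25.8
eef_pos: [0.5608, -0.1671, 0.1967]
tcp_rot: [[0.994, -0.106, 0.0], [-0.106, -0.994, 0.0], [0.0, -0.0, -1.0]]
contact_force: [1.5, -0.2, -1.0]
gripper_width: 0.902
grip_force: 0.0
```

```bash
python3 - <<'E'
from fit import *
st();S,T=snap('scene','s4.png'),snap('top','t4.png')
q,f=fit('red',(.544,-.328),[T],z0=.014,full=False);print(q,f)
for P in((.572,.225),):
  for v in ([T],[S]):
    q,f=fit('green',P,v,full=False);print('green',q,f,yaw(v[0],*q,.058))
E
```

```text
t 25.8 tcp [ 0.5608 -0.1671  0.1967] yaw_y -96.1 q1,q7 [-0.36 -0.79] F [ 1.5 -0.2 -1. ] w 0.902 g 0.0 tilt [ 0.  0. -1.]
[ 0.57035043 -0.34184347] 0.8445308445503316
green [0.57170086 0.22392832] 0.12158183706905745 (np.float64(-44.01730668384995), np.float64(-48.51698279056628), np.float64(0.013320777087620968))
green [0.54218482 0.22685392] 0.6202321687240577 (np.float64(85.10400481379563), np.float64(166.4637912687889), np.float64(0.01932829785481522))
```

View pics/t4.png

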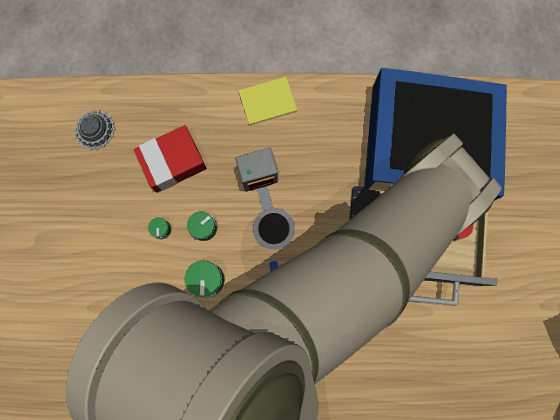

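View pics/s4.png

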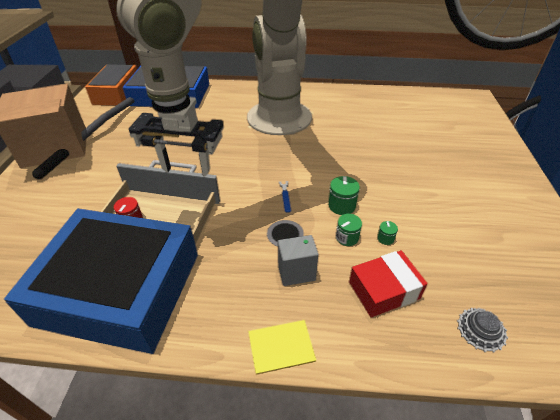

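The red tin stands upright in the drawer, at scene (126,210). The middle green tin hasn't moved: (348,229) in the scene view, (202,226) in the top view, yaw about -47.5°. I go to it next.

>>> apply_moves:
  moves:
    - [[-0.0033,-0.0433,0],0,0.95]
    - [[-0.0033,-0.0433,0],0,0.95]
    - [[-0.0033,-0.0433,0],0,0.95]
    - [[-0.0033,-0.0433,0],0,0.95]
    - [[-0.0033,-0.0433,0],0,0.95]
    - [[-0.0033,-0.0433,0],0,0.95]
    - [[-0.0033,-0.0433,0],0,0.95]
    - [[-0.0033,-0.0433,0],0,0.95]
    - [[-0.0033,-0.0433,0],0,0.95]

```text
time_s: 27.02
eef_pos: [0.5729, 0.2229, 0.1968]
tcp_rot: [[0.994, -0.107, 0.001], [-0.107, -0.994, -0.0], [0.001, 0.0, -1.0]]
contact_force: [0.4, -0.1, -0.0]
gripper_width: 0.952
grip_force: 0.0
```

>>> apply_moves:
  moves:
    - [[0,0,0],-0.173,0.95]
    - [[0,0,0],-0.173,0.95]
    - [[0,0,0],-0.173,0.95]
    - [[0,0,0],-0.173,0.95]
    - [[0,0,0],-0.173,0.95]
    - [[0,0,0],-0.173,0.95]
    - [[0,0,0],-0.173,0.95]

```text
time_s: 27.9
eef_pos: [0.573, 0.2212, 0.1967]
tcp_rot: [[0.445, 0.896, 0.0], [0.896, -0.445, -0.0], [-0.0, 0.001, -1.0]]
contact_force: [-0.1, 0.8, 0.2]
gripper_width: 0.951
grip_force: 0.0
```

>>> apply_moves:
  moves:
    - [[0,0,0],-0.173,0.95]
    - [[0,0,0],-0.173,0.95]
    - [[0,0,0],-0.173,0.95]
    - [[0,0,0],-0.173,0.95]
    - [[0,0,0],-0.173,0.95]
    - [[0,0,0],-0.173,0.95]
    - [[0,0,0],-0.173,0.95]
    - [[0,0,0],0,0.95]

```text
time_s: 28.9
eef_pos: [0.5731, 0.2211, 0.1967]
tcp_rot: [[-0.676, 0.737, 0.0], [0.737, 0.676, 0.0], [-0.0, 0.0, -1.0]]
contact_force: [0.2, -0.3, -0.5]
gripper_width: 0.95
grip_force: 0.0
```

```bash
python3 - <<'E'
from h import *
to([.572,.224,.042],42.5)
S=snap('scene');print([(d['confidence'],w(S,d['centre']).round(3)) for d in imaging.tip_of('scene','tin_green')])
T=snap('top','t5.png')
# red in drawer now clear?
from fit import *
q,f=fit('red',(.544,-.328),[T],z0=.014,full=False);print('red',q,f)
im=np.vstack([S['image'][170:260,300:420],T['image'][190:310,150:270][:, :]][:1]);cv2.imwrite('pics/c5.png',cv2.resize(im[:,:,::-1],None,fx=5,fy=5,interpolation=cv2.INTER_CUBIC))
E
```

```text
t 28.9 tcp [0.5731 0.2211 0.1967] yaw_y 42.5 q1,q7 [-0.62  0.46] F [ 0.2 -0.3 -0.5] w 0.95 g 0.0 tilt [ 0.  0. -1.]
turn 0.001 then shift [0.0029 0.0011 0.1547]
[(0.92, array([0.572, 0.229, 0.002])), (0.88, array([0.459, 0.215, 0.001]))]
red [ 0.57014196 -0.34153892] 0.09970633925930805
```

View pics/c5.png

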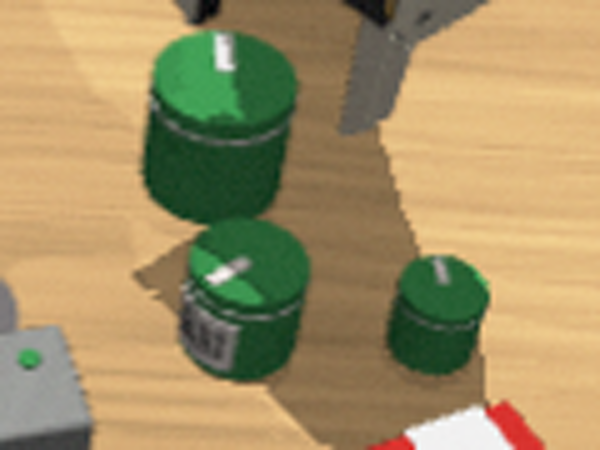

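The green tin is the middle one, centred near (245,300) in the crop, with clear room for the fingers. The red tin now stands about 28 mm further back in the drawer, still within limits. Now I grasp the green tin.

>>> apply_moves:
  moves:
    - [[0.004,0.002,0.04],0,0.95]
    - [[0,0,0.05],0,0.95]
    - [[0,0,0.04],0,0.95]
    - [[0,0,0.025],0,0.95]
    - [[0,0,0],0,0.95]
    - [[0,0,0],0,0.5]
    - [[0,0,0],0,0.5]
    - [[0,0,0],0,0.5]
    - [[0,0,0],0,0.5]

```text
time_s: 30.18
eef_pos: [0.5716, 0.2267, 0.0425]
tcp_rot: [[-0.678, 0.735, 0.001], [0.735, 0.678, 0.001], [-0.0, 0.001, -1.0]]
contact_force: [-1.1, -1.6, 7.9]
gripper_width: 0.643
grip_force: 20.0
```

```bash
python3 - <<'E'
from h import *
to([.5714,.0657,.15])
E
```

```text
t 30.18 tcp [0.5716 0.2267 0.0425] yaw_y 42.7 q1,q7 [-0.57  0.51] F [-1.1 -1.6  7.9] w 0.643 g 20.0 tilt [ 0.001  0.001 -1.   ]
turn 0 then shift [-0.1182 -0.1092 -0.1075]
```

>>> apply_moves:
  moves:
    - [[0,0,-0.03],0,0.5]
    - [[0,0,-0.04],0,0.5]
    - [[0,0,-0.04],0,0.5]
    - [[-0.0296,-0.0273,0],0,0.5]
    - [[-0.0296,-0.0273,0],0,0.5]
    - [[-0.0296,-0.0273,0],0,0.5]
    - [[-0.0296,-0.0273,0],0,0.5]

```text
time_s: 31.05
eef_pos: [0.5709, 0.0643, 0.1516]
tcp_rot: [[-0.678, 0.735, -0.0], [0.735, 0.678, -0.0], [0.0, -0.0, -1.0]]
contact_force: [0.2, -0.6, -2.5]
gripper_width: 0.642
grip_force: 20.0
```

>>> apply_moves:
  moves:
    - [[0,0,0],-0.183,0.5]
    - [[0,0,0],-0.183,0.5]
    - [[0,0,0],-0.183,0.5]
    - [[0,0,0],-0.183,0.5]
    - [[0,0,0],-0.183,0.5]
    - [[0,0,0],-0.183,0.5]
    - [[0,0,0],0,0.5]

```text
time_s: 31.92
eef_pos: [0.5711, 0.0651, 0.1515]
tcp_rot: [[-0.964, -0.267, -0.0], [-0.267, 0.964, 0.0], [0.0, 0.0, -1.0]]
contact_force: [0.6, -0.8, -2.8]
gripper_width: 0.642
grip_force: 20.0
```

```bash
python3 - <<'E'
from h import *
to([.5714,.0657,.043],105.7)
E
```

```text
t 31.93 tcp [0.5711 0.0651 0.1515] yaw_y 105.5 q1,q7 [-0.12  1.51] F [ 0.6 -0.8 -2.8] w 0.642 g 20.0 tilt [-0.  0. -1.]
turn -0.004 then shift [-0.0005  0.0005  0.1085]
```

Lower, release, rise and back off toward the robot. Tool x points away from the scanner here.

>>> apply_moves:
  moves:
    - [[0,0,0.03],0,0.5]
    - [[0,0,0.03],0,0.5]
    - [[0,0,0.03],0,0.5]
    - [[0,0,0.012],0,0.5]
    - [[0,0,0.006],0,0.5]
    - [[0,0,0],0,0.5]
    - [[0,0,0],0,0.85]
    - [[0,0,0],0,0.85]
    - [[0,0,0],0,0.85]
    - [[0,0,0],0,0.85]

```text
time_s: 33.17
eef_pos: [0.5715, 0.0655, 0.0439]
tcp_rot: [[-0.963, -0.269, 0.0], [-0.269, 0.963, 0.0], [-0.0, -0.0, -1.0]]
contact_force: [-1.0, -0.3, 0.7]
gripper_width: 0.848
grip_force: 0.0
```

>>> apply_moves:
  moves:
    - [[0,0,-0.05],0,0.85]
    - [[0,0,-0.06],0,0.85]
    - [[0.06,0,0],0,0.85]
    - [[0.06,0,0],0,0.85]
    - [[0,0,0],0,0.85]
    - [[0,0,0],0,0.85]

```text
time_s: 33.92
eef_pos: [0.4568, 0.0334, 0.1541]
tcp_rot: [[-0.963, -0.269, 0.002], [-0.269, 0.963, 0.0], [-0.002, -0.0, -1.0]]
contact_force: [1.3, -0.2, -0.8]
gripper_width: 0.851
grip_force: 0.0
```

```bash
python3 - <<'E'
from fit import *
st();S,T=snap('scene','s6.png'),snap('top','t6.png')
for v in([T],[S]):
  q,f=fit('green',(.571,.066),v,full=False);print(q,f,yaw(v[0],*q,.058))
for v in([T],[S]):
  q,f=fit('red',(.57,-.34),v,z0=.014,full=False);print('red',q,f)
im=np.hstack([T['image'][140:250,225:310],T['image'][180:290,360:500]]);cv2.imwrite('pics/c6.png',cv2.resize(im[:,:,::-1],None,fx=3.5,fy=3.5,interpolation=cv2.INTER_CUBIC))
E
```

```text
t 33.92 tcp [0.4568 0.0334 0.1541] yaw_y 105.6 q1,q7 [-0.09  1.51] F [ 1.3 -0.2 -0.8] w 0.851 g 0.0 tilt [ 0.002  0.    -1.   ]
[0.57270176 0.06719894] 0.06546593154656499 (np.float64(13.344174185052358), np.float64(14.870806401777465), np.float64(0.013664199435910018))
[0.57158416 0.06790705] 0.16839420674481287 (np.float64(12.88335149298492), np.float64(14.950220448828926), np.float64(0.014192308888619545))
red [ 0.57006819 -0.34150505] 0.10095832491765844
red [ 0.56103682 -0.34946015] 0.393079391901199
```

View pics/c6.png

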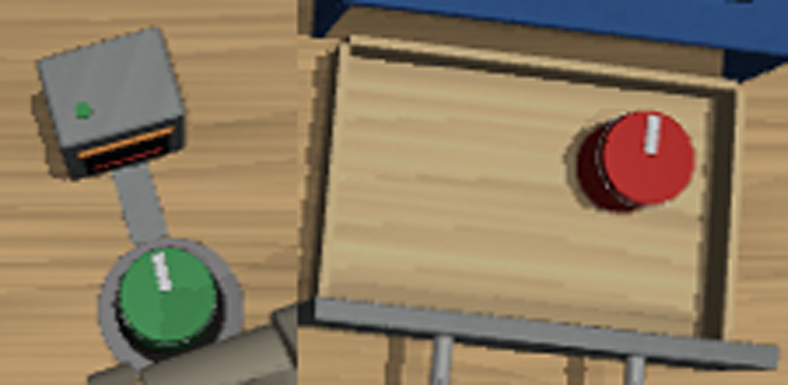

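Green faces the window at about 14–15°, and red stands upright in the drawer. Next, pick green up and carry it to the drawer.

>>> apply_moves:
  moves:
    - [[-0.06,0,0],0,0.85]
    - [[-0.06,0,0],0,0.85]
    - [[0,0.001,0],0,0.85]
    - [[0,0,0.05],0,0.85]
    - [[0,0,0.06],0,0.85]
    - [[0,0,0],0,0.85]
    - [[0,0,0],0,0.5]
    - [[0,0,0],0,0.5]
    - [[0,0,0],0,0.5]

```text
time_s: 35.15
eef_pos: [0.5724, 0.0665, 0.0461]
tcp_rot: [[-0.963, -0.269, 0.004], [-0.269, 0.963, 0.001], [-0.004, -0.001, -1.0]]
contact_force: [0.5, -0.0, 9.5]
gripper_width: 0.641
grip_force: 20.0
```

>>> apply_moves:
  moves:
    - [[0,0,-0.03],0,0.5]
    - [[0,0,-0.05],0,0.5]
    - [[0,0,-0.05],0,0.5]
    - [[0,0,0],0.128,0.5]
    - [[0,0,0],0.128,0.5]
    - [[0,0,0],0.128,0.5]
    - [[0,0,0],0,0.5]

```text
time_s: 36.02
eef_pos: [0.5709, 0.0665, 0.1747]
tcp_rot: [[-0.994, 0.111, 0.001], [0.111, 0.994, 0.0], [-0.001, 0.0, -1.0]]
contact_force: [-0.3, -0.3, -2.6]
gripper_width: 0.638
grip_force: 20.0
```

```bash
python3 - <<'E'
from h import *
to([.5346,-.223,.17],83.7)
E
```

```text
t 36.02 tcp [0.5709 0.0665 0.1747] yaw_y 83.7 q1,q7 [-0.19  1.21] F [-0.3 -0.3 -2.6] w 0.638 g 20.0 tilt [ 0.001  0.    -1.   ]
turn -0.001 then shift [ 0.0043 -0.2918  0.0047]
```

>>> apply_moves:
  moves:
    - [[0.0005,-0.036,0],0,0.5]
    - [[0.0005,-0.036,0],0,0.5]
    - [[0.0005,-0.036,0],0,0.5]
    - [[0.0005,-0.036,0],0,0.5]
    - [[0.0005,-0.036,0],0,0.5]
    - [[0.0005,-0.036,0],0,0.5]
    - [[0.0005,-0.036,0],0,0.5]
    - [[0.0005,-0.036,0],0,0.5]
    - [[0,0,0],0,0.5]
    - [[0,0,0.04],0,0.5]
    - [[0,0,0.04],0,0.5]
    - [[0,0,0],0,0.5]

```text
time_s: 37.52
eef_pos: [0.5336, -0.2178, 0.0918]
tcp_rot: [[-0.994, 0.109, -0.004], [0.109, 0.994, 0.002], [0.005, 0.002, -1.0]]
contact_force: [-0.1, -0.0, -2.1]
gripper_width: 0.644
grip_force: 20.0
```

```bash
python3 - <<'E'
from h import *
to([.5346,-.223,.0608],83.7)
E
```

```text
t 37.52 tcp [ 0.5336 -0.2178  0.0918] yaw_y 83.8 q1,q7 [0.32 1.69] F [-0.1 -0.  -2.1] w 0.644 g 20.0 tilt [-0.004  0.002 -1.   ]
turn 0.001 then shift [-0.0017 -0.0051  0.031 ]
```

>>> apply_moves:
  moves:
    - [[-0.0015,-0.005,0.015],0,0.5]
    - [[0,0,0.01],0,0.5]
    - [[0,0,0.006],0,0.5]
    - [[0,0,0],0,0.5]
    - [[0,0,0],0,0.82]
    - [[0,0,0],0,0.82]
    - [[0,0,0],0,0.82]
    - [[0,0,0],0,0.82]

```text
time_s: 38.52
eef_pos: [0.536, -0.2245, 0.0629]
tcp_rot: [[-0.994, 0.112, 0.0], [0.112, 0.994, -0.0], [-0.0, -0.0, -1.0]]
contact_force: [0.4, -0.5, 0.5]
gripper_width: 0.817
grip_force: 0.0
```

>>> apply_moves:
  moves:
    - [[0,0,-0.04],0,0.82]
    - [[0,0,-0.05],0,0.82]
    - [[0,0,-0.05],0,0.6]
    - [[0.04,0.03,0],0,0.1]
    - [[0.04,0.03,0],0,0.1]
    - [[0.02,0.04,0],0,0.1]
    - [[0,0.04,0],0,0.0]
    - [[0,0.04,0],0,0.0]
    - [[0,0,0],0,0.0]

```text
time_s: 39.65
eef_pos: [0.457, -0.0316, 0.2029]
tcp_rot: [[-0.994, 0.107, 0.001], [0.107, 0.994, 0.001], [-0.001, 0.001, -1.0]]
contact_force: [0.9, -0.3, -0.3]
gripper_width: 0.117
grip_force: 0.0
```

```bash
python3 - <<'E'
from fit import *
st();S,T=snap('scene','s7.png'),snap('top','t7.png')
a,b=S['image'][150:270,60:260],T['image'][180:300,350:510]
im=np.hstack([a,b]);cv2.imwrite('pics/c7.png',cv2.resize(im[:,:,::-1],None,fx=2.2,fy=2.2,interpolation=cv2.INTER_CUBIC))
for c,P in (('red',(.57,-.34)),('green',(.5346,-.223))):
  for v in ([T],[S]): print(c,fit(c,P,v,z0=.014,full=False))
print([(d['confidence'],w(T,d['centre']).round(3)) for d in imaging.tip_of('top','drawer_handle')])
E
```

```text
t 39.65 tcp [ 0.457  -0.0316  0.2029] yaw_y 83.9 q1,q7 [0.01 1.35] F [ 0.9 -0.3 -0.3] w 0.117 g 0.0 tilt [ 0.001  0.001 -1.   ]
red (array([ 0.5703573 , -0.34196413]), np.float64(0.09544978581789243))
red (array([ 0.5616493 , -0.34899984]), np.float64(0.3909341031273057))
green (array([ 0.5367224 , -0.22154941]), np.float64(0.2288064959914362))
green (array([ 0.53446402, -0.22366847]), np.float64(0.1976931138669289))
[(0.63, array([ 0.406, -0.262,  0.075])), (0.52, array([ 0.733,  0.301, -0.006]))]
```

View pics/c7.png

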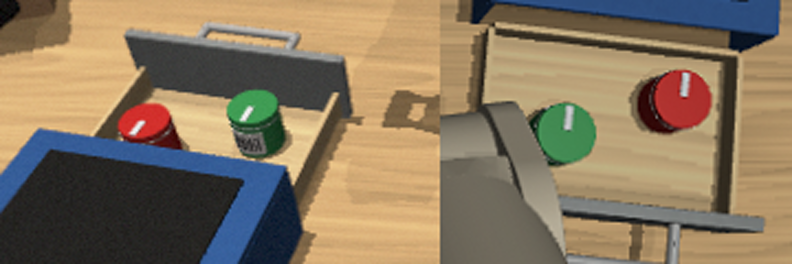

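Both tins stand upright in the drawer: green at (255,123) and red at (148,130) in the left half of the crop. Next, regrasp the handle and push the drawer shut.

>>> apply_moves:
  moves:
    - [[0,0,0],0.175,0.4]
    - [[0,0,0],0.175,0.4]
    - [[0,0,0],0.175,0.4]
    - [[0,0,0],0.175,0.4]
    - [[0,0,0],0.175,0.4]
    - [[0,0,0],0.175,0.4]
    - [[0,0,0],0.175,0.4]
    - [[0,0,0],0.175,0.4]
    - [[0,0,0],0.175,0.4]

```text
time_s: 40.92
eef_pos: [0.4564, -0.0359, 0.2027]
tcp_rot: [[0.124, 0.992, -0.0], [0.992, -0.124, -0.0], [-0.0, 0.0, -1.0]]
contact_force: [0.1, 0.2, -0.3]
gripper_width: 0.401
grip_force: 0.0
```

>>> apply_moves:
  moves:
    - [[-0.046,-0.005,0],0,0.4]
    - [[-0.046,-0.005,0],0,0.4]
    - [[-0.046,-0.005,0],0,0.4]
    - [[-0.046,-0.005,0],0,0.4]
    - [[-0.046,-0.005,0],0,0.4]
    - [[0,0,0],0,0.4]

```text
time_s: 41.68
eef_pos: [0.4031, -0.2646, 0.2028]
tcp_rot: [[0.124, 0.992, 0.0], [0.992, -0.124, -0.002], [-0.002, 0.0, -1.0]]
contact_force: [-0.1, 0.3, -0.3]
gripper_width: 0.397
grip_force: 0.0
```

```bash
python3 - <<'E'
from h import *
to([.4085,-.2597,.08],-6.3)
E
```

```text
t 41.67 tcp [ 0.4031 -0.2646  0.2028] yaw_y -7.1 q1,q7 [0.19 0.6 ] F [-0.1  0.3 -0.3] w 0.397 g 0.0 tilt [ 0.    -0.002 -1.   ]
turn -0.014 then shift [0.0056 0.0048 0.1228]
```

>>> apply_moves:
  moves:
    - [[0.004,0.005,0.04],-0.014,0.4]
    - [[0,0,0.04],0,0.4]
    - [[0,0,0.03],0,0.4]
    - [[0,0,0.012],0,0.4]
    - [[0,0,0],0,0.4]
    - [[0,0,0],0,0.05]
    - [[0,0,0],0,0.05]
    - [[0,0,0],0,0.05]
    - [[0,0,0],0,0.05]
  squeeze: 25

```text
time_s: 42.8
eef_pos: [0.4108, -0.2566, 0.0812]
tcp_rot: [[0.102, 0.995, 0.001], [0.995, -0.102, -0.0], [-0.0, 0.001, -1.0]]
contact_force: [-0.3, 0.6, 7.8]
gripper_width: 0.12
grip_force: 25.0
```

```bash
python3 - <<'E'
from h import *
to([.4085+.179,-.2597-.0197,.08],-6.3)
E
```

```text
t 42.8 tcp [ 0.4108 -0.2566  0.0812] yaw_y -5.8 q1,q7 [0.31 0.71] F [-0.3  0.6  7.8] w 0.12 g 25.0 tilt [ 0.001 -0.    -1.   ]
turn 0.008 then shift [-0.0033  0.1782  0.0014]
```

Push gently, with a slow start and stop.

>>> apply_moves:
  moves:
    - [[0,0.004,0],0.008,0.05]
    - [[0,0.008,0],0,0.05]
    - [[0,0.012,0],0,0.05]
    - [[0,0.014,0],0,0.05]
    - [[0,0.014,0],0,0.05]
    - [[0,0.014,0],0,0.05]
    - [[0,0.014,0],0,0.05]
    - [[0,0.014,0],0,0.05]
    - [[0,0.014,0],0,0.05]
    - [[0,0.014,0],0,0.05]
    - [[0,0.014,0],0,0.05]
    - [[0,0.012,0],0,0.05]

```text
time_s: 44.3
eef_pos: [0.558, -0.2735, 0.0813]
tcp_rot: [[0.11, 0.994, 0.0], [0.994, -0.11, -0.001], [-0.001, 0.0, -1.0]]
contact_force: [-1.7, -0.9, 7.2]
gripper_width: 0.122
grip_force: 25.0
```

>>> apply_moves:
  moves:
    - [[0,0.01,0],0,0.05]
    - [[0,0.008,0],0,0.05]
    - [[0,0.006,0],0,0.05]
    - [[0,0.004,0],0,0.05]
    - [[0,0,0],0,0.05]

```text
time_s: 44.92
eef_pos: [0.5863, -0.2768, 0.0813]
tcp_rot: [[0.11, 0.994, 0.002], [0.994, -0.11, -0.001], [-0.001, 0.002, -1.0]]
contact_force: [1.0, -2.6, 4.4]
gripper_width: 0.12
grip_force: 25.0
```

```bash
python3 - <<'E'
from h import *
to([.4085+.179,-.2597-.0197,.08],-6.3)
E
```

```text
t 44.92 tcp [ 0.5863 -0.2768  0.0813] yaw_y -6.3 q1,q7 [0.17 0.58] F [ 1.  -2.6  4.4] w 0.12 g 25.0 tilt [ 0.002 -0.001 -1.   ]
turn -0.0 then shift [-0.0025  0.0015  0.0013]
```

>>> apply_moves:
  moves:
    - [[0,0.003,0],0,0.05]
    - [[0,0.003,0],0,0.05]
    - [[0,0,0],0,0.05]

```text
time_s: 45.3
eef_pos: [0.5867, -0.2768, 0.0812]
tcp_rot: [[0.112, 0.994, -0.007], [0.994, -0.112, 0.002], [0.001, -0.007, -1.0]]
contact_force: [-14.2, 0.2, 18.9]
gripper_width: 0.123
grip_force: 25.0
```

```bash
python3 - <<'E'
from h import *
st()
E
```

```text
t 45.3 tcp [ 0.5867 -0.2768  0.0812] yaw_y -6.4 q1,q7 [0.17 0.57] F [-14.2   0.2  18.9] w 0.123 g 25.0 tilt [-0.007  0.002 -1.   ]
```

At the shut stop. Release, rise and check.

>>> apply_moves:
  moves:
    - [[0,-0.004,0],0,0.05]
    - [[0,0,0],0,0.4]
    - [[0,0,0],0,0.4]
    - [[0,0,0],0,0.4]
    - [[0,0,-0.03],0,0.4]
    - [[0,0,-0.05],0,0.4]
    - [[0,0,-0.05],0,0.4]
    - [[0.05,0,0],0,0.4]
    - [[0.05,0,0],0,0.4]
    - [[0.05,0,0],0,0.4]
    - [[0.05,0,0],0,0.4]
    - [[0,0,0],0,0.4]

```text
time_s: 46.8
eef_pos: [0.61, -0.0719, 0.2101]
tcp_rot: [[0.103, 0.995, -0.001], [0.995, -0.103, 0.002], [0.002, -0.001, -1.0]]
contact_force: [0.9, -0.3, -0.0]
gripper_width: 0.401
grip_force: 0.0
```

```bash
python3 - <<'E'
from h import *
st();T=snap('top','t8.png');S=snap('scene')
for s,c in((T,'top'),(S,'scene')): print([(d['confidence'],w(s,d['centre']).round(3)) for d in imaging.tip_of(c,'drawer_handle')])
E
```

```text
t 46.8 tcp [ 0.61   -0.0719  0.2101] yaw_y -5.9 q1,q7 [-0.24  0.2 ] F [ 0.9 -0.3 -0. ] w 0.401 g 0.0 tilt [-0.001  0.002 -1.   ]
[(0.58, array([ 0.584, -0.283,  0.074]))]
[(0.84, array([ 0.584, -0.276,  0.082]))]
```

View pics/t8.png

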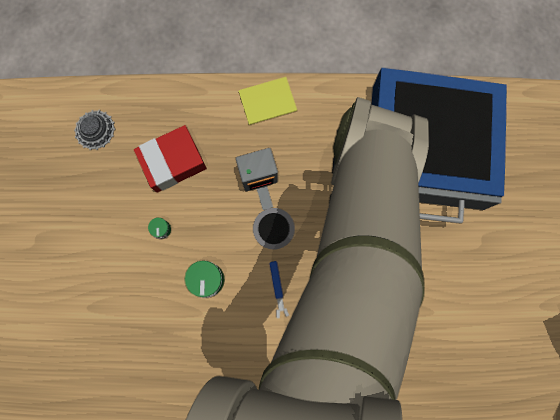

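The drawer is shut with its panel flush at (450,200), and the bystanders haven't moved. I'm handing the job in.

```bash
python3 -c "
from h import *
print(workorder.close_job())"
```

```text
the job is handed in; nothing more can be done
None
```

I scanned the red tin, then the middle-sized green one, and put both away upright in the drawer; it is fully shut, no blue or yellow tin had come, and the job is handed in, with no verdict shown to me.

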